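Blow out the washed screw cup and stand it mouth-up

ROBOT

A 6-joint arm with a two-finger parallel gripper is mounted at the origin on the work surface. World frame = base frame: x ahead of the robot, y to its left, z up, the work surface at z = 0. Lengths are in mm, angles in rad, forces in N, time in s.
With the tool pointing down it reaches from about 350 to 875 mm from the base axis. Payload 4.2 kg.
Tool frame: the origin (TCP) lies midway between the tips of the shut fingers; the grasp point (between the pads) lies 19 mm behind it; x points along the fingers, y is the direction in which the jaws open and shut, and the axes are right-handed (so a half turn about x gives the same grasp; the last joint's range is limited). The gripper opens to 85 mm and grips with 20 to 120 N. Pads are 22 mm wide; open, the fingers measure 114 mm over their backs; the gripper's body (76 mm by 85 mm) begins 54 mm behind the grasp point. The pads swing forward as they close: fully open they stand 13 mm farther back than shut.
Start: joints at [1.395, 0.385, 0.008, 0, -1.194, -0.259], TCP at [263.235, 566.839, 231.312] pointing down, gripper open.
Joint ranges: [-3.14, 3.14], [-1.21, 2.06], [-1.07, 1.41], [-3.16, 2.05], [-2.99, -0.16], [-3.1, 3.1]. Speed limits (rad/s): [2.79, 2.79, 3.14, 3.14, 3.14, 3.14].

INTERFACE

Orientations are given as a unit quaternion [x, y, z, w].
In Python, from bench import readout, imaging, arm gives the robot as it stands.
- The arm moves only by the tool arm_command, never from a script. Its argument "increments" is a list of rows, each a list of 3 entries, a list of its own where there are three numbers: the turn, a rotation vector about the world's x, y, z in degrees, then the shift along the world's x, y, z in mm, then the closure, from 0 (fully open) to 1 (shut). In form: [[[ax, ay, az], [tx, ty, tz], fingers], ...]. A call has exactly 5 rows; each row is the pose to reach, as a shift and turn from the pose measured when the call began; what a row does not reach only later rows make up. A row lasts 1/10 s, in which the tool goes at most 50 mm and 8.59 degrees, less where a joint would pass 70% of its speed; a pose out of reach is approached as far as the arm can. A call with a gripper value outside its range is refused whole. The fingers move at their own pace and stop on an object; the grip force is fixed at half the most. Time passes only in rows, so rows that repeat a pose let the fingers close, or fill a call up. It gives the time, the measured TCP pose, the force and the opening at its end, in the units of the state.
- readout.read_state(): the state, without advancing time (a new reading comes with each control period).
- imaging.get_image(name): name is "scene" or "top" or "wrist"; returns (picture, depth): 420x560x3 uint8, blue, green, red; 420x560 float32, mm along the optical axis (not along the pixel's ray), 0 where there is no reading.
- imaging.camera_info(name): a dict with "vfov" (degrees; the focal length in pixels is half the picture's height over the tangent of half this angle, whatever the lens; pixels are square), "cx", "cy" (the principal point, pixels), "eye" and "rotation" of the camera in the world; the wrist camera has in their place "T_tool_cam" (4x4, takes a point from camera to tool coordinates, whose origin is the TCP and whose axes are the tool frame's). Camera axes: x right, y down, z forward; pixel columns grow to the right and rows downward; lengths in mm; the calibration is good to about 2 mm. The wrist camera is an equidistant fisheye: a pixel r from the principal point sees the ray r / f radians off the axis. A picture is of the moment at which its call begins: read the wrist's pose just before it. camera_info takes no time and is no camera call.
- arm.job_done(): hands the job in, once; it reports no verdict.
The state is a dict: "clock": time; "joints": joint angles; "joint_vel": joint speeds; "joint_efforts": joint torques, N m; "position": TCP position; "ee_rot": TCP orientation; "contact_force": force on the tool from outside, world axes, zero at the start; "wrist_torque": the same for the moment, N m; "gripper_width": finger opening in mm.
Only numpy, scipy, OpenCV 4.12 (cv2) and the standard library are available. Lean on these libraries where they do the work, as an engineer would, in place of code of your own. Each camera call takes 0.05 s, during which the arm holds its last target. There are 200 camera calls.

TASK

The orange eight-sided screw cup has been left mouth-down on the blue drain mat after washing. Lay it on its side on the bench a few centimetres in front of the fixed air gun, mouth squarely facing the nozzle, let go of it, then squeeze the red trigger all the way, keep it squeezed for a good second and let it spring back. Then pick the cup up again and stand it mouth-up in the middle of the round green mat, leaving everything else where it is.

Things in the scene. Friction and masses are not known exactly. Their poses are not given: they have to be found in the camera images.
- cup: eight-sided straight orange plastic cup with white rim band and black closed base, 60 mm across its flats (65 over corners), 90 mm tall, wall 3 mm, about 0.12 kg, loose; it starts mouth-down. Origin: centre of the mouth (rim plane); its z axis points along the cup from the mouth to the closed base (up while mouth-down); flats face its x axis and every 45 degrees from it
- cup_mouth (a point): centre of the cup's mouth (rim plane)
- cup_base (a point): centre of the outside of the cup's closed base, 90 mm from the mouth
- cup_mid (a point): centre of the cup, on its axis halfway between mouth and base
- drain: blue drain mat, 110 x 110 x 3 mm, fixed; origin at the centre of its underside, on the bench
- mat: round mat, black edge with green disc, 120 mm across, 3 mm thick, fixed; origin at the centre of its underside, on the bench
- airgun: blue air gun clamped flat on the bench, fixed. Origin on the bench under the barrel. x axis: along the barrel (32 mm thick, x -45 to 50, top 52 mm high) out of the thin nozzle tube (tip at x 120 mm). The black grip, 28 mm thick (x -18 to 10) and 26 mm tall (23 to 49 mm high), runs level towards -y to y -115, hose fitting to y -129. Steel foot 85 x 70 mm under the barrel (y -5 to 65)
- nozzle (a point): tip of the nozzle, 36 mm above the bench
- grip (a point): centre of the black grip's thickness beside the trigger pad, 36 mm above the bench
- trigger_pad (a point): point in the middle of the red trigger where fingers press, 50 mm from its hinge, 36 mm above the bench; the trigger is a blade 8 mm thick, 18 mm tall and 78 mm long that stands in front (+x of the gun) of the grip and runs alongside it; grip and trigger together measure about 61 mm here at rest and 46 mm when squeezed
- trigger (a joint): angle of the trigger about its upright hinge next to the barrel, rad: 0 at rest (leaning out), 0.30 squeezed all the way (parallel to the grip); a spring of 3 N (rest) to 8 N (full) at the pad brings it back
- cleaner: amber cleaner bottle, 56 mm across, 150 mm tall, standing; bystander; origin at the centre of its underside
- cartridge: black toner cartridge, 72 x 202 x 57 mm, lying along its y; bystander; origin at the centre of its underside
- driver: red-handled screwdriver, 180 mm long, lying along its x; bystander; origin at the centre of its underside
Things that resemble listed ones, but are neither listed nor needed, are in the scene too. Of the things that look like the mat, take the one that is farthest to the robot's right at the start.

How it is judged (in metres and radians):
On the way, in this order (a step that is already met when the one before it is completed fails the run):
1. the cup lies on its side on the bench in front of the nozzle, mouth 5 to 90 mm from its tip, within 25 mm sideways and 20 degrees of facing it, let go and still (height (world z) of each of cup_mouth, cup_base below 0.045 m and x of cup_mouth in the frame of airgun between 0.125 and 0.21 m and x of cup_base in the frame of airgun above 0.2 m and y of cup_mouth in the frame of airgun between -0.025 and 0.025 m and angle between the z axis of cup and the x axis of airgun, either way round below 0.35 rad and contact force between the fingers and cup below 0.1 N and linear speed of cup below 0.02 m/s and value of joint trigger below 0.1 rad), for 0.2 s.
2. with the cup lying there, the trigger is squeezed all the way (over 0.25 rad) for 0.8 s (height (world z) of each of cup_mouth, cup_base below 0.045 m and x of cup_mouth in the frame of airgun between 0.125 and 0.21 m and x of cup_base in the frame of airgun above 0.2 m and y of cup_mouth in the frame of airgun between -0.025 and 0.025 m and angle between the z axis of cup and the x axis of airgun, either way round below 0.35 rad and value of joint trigger above 0.25 rad), for 0.8 s.
3. the trigger has sprung back, the cup still lying there (height (world z) of each of cup_mouth, cup_base below 0.045 m and x of cup_mouth in the frame of airgun between 0.125 and 0.21 m and x of cup_base in the frame of airgun above 0.2 m and y of cup_mouth in the frame of airgun between -0.025 and 0.025 m and angle between the z axis of cup and the x axis of airgun, either way round below 0.35 rad and value of joint trigger below 0.05 rad), for 0.1 s.
At the end, for the whole second after the job is handed in: the cup stands mouth-up, level, on the round mat with its base centre within 30 mm of the mat's centre, let go and still; the trigger is back at rest (under 0.05 rad); bottle, cartridge and screwdriver are within 30 mm of where they began (horizontal distance between cup_base and mat below 0.03 m and height (world z) of cup_base below 0.008 m and height (world z) of cup_mouth above 0.088 m and linear speed of cup below 0.02 m/s and angular speed of cup below 0.2 rad/s and contact force between the fingers and cup below 0.1 N and value of joint trigger below 0.05 rad and distance of each of cleaner, cartridge, driver from where it was at the start of the episode below 0.03 m); the robot touches nothing.
It fails at once if the bottle, cartridge or screwdriver is moved more than 30 mm, or the bottle tips over (distance of any of cleaner, cartridge, driver from where it was at the start of the episode above 0.03 m or angle between cleaner's own z axis and vertical above 0.5 rad).
It also fails if it takes over 70 s, if anything falls off the work surface, if the arm or the gripper's body presses on something with over 40 N, if the wrist force passes 120 N, or if a joint passes its speed limit or range.

## Working session

There is one attempt and no reset: what is moved stays moved. The work goes in short steps, Python scripts to look and compute and a tool call to move; the robot and the scene stay as the last step left them, time stands still between calls to the robot, and variables do not carry over. Pictures are saved under pics/ and viewed, about 8 in all and at most 12, crops included, and the job is handed in when it is done.

Besides the shell and the picture viewer there is one more tool, called after ">>>" in YAML: its name, and indented under it one key for each argument. arm_command: Moves the arm, as the interface text tells. Its arguments: {"type":"object","properties":{"increments":{"type":"array","items":{"type":"array"}}},"required":["increments"]}

```bash
mkdir -p pics; ls; cat > h.py <<'E'
import numpy as np, cv2
from bench import readout, imaging, arm
from scipy.spatial.transform import Rotation as R
def grab(n):
    st=readout.read_state(); im,d=imaging.get_image(n); np.savez('%s.npz'%n,im=im,d=d,p=st['position'],q=st['ee_rot']); return im,d
def load(n):
    z=np.load('%s.npz'%n); return z['im'],z['d'],z['p'],z['q']
def ray(n,u,v):
    c=imaging.camera_info(n); f=210/np.tan(np.radians(c['vfov']/2)); a=(u-c['cx'])/f; b=(v-c['cy'])/f
    if n=='wrist':
        r=np.hypot(a,b); s=np.tan(r)/r if r>1e-9 else 1; a,b=a*s,b*s
    return np.array([a,b,1.])
def pose(n,p=None,q=None):
    c=imaging.camera_info(n)
    if n!='wrist': return np.array(c['rotation']),np.array(c['eye'])
    T=np.array(c['T_tool_cam']); A=R.from_quat(q).as_matrix(); return A@T[:3,:3],A@T[:3,3]+p
def pt(n,u,v,z=None):
    """world point of pixel, by depth, or on plane height z"""
    im,d,p,q=load(n); M,e=pose(n,p,q); r=ray(n,u,v)
    if z is None: return e+M@(r*d[int(round(v)),int(round(u))])
    w=M@r; return e+w*(z-e[2])/w[2]
def cloud(n):
    return np.array([[pt_ for pt_ in ()]])
E
python3 - <<'E'
from h import *
for n in ('scene','top','wrist'):
    im,d=grab(n); c=imaging.camera_info(n); print(n,c)
a=[load(n)[0] for n in('scene','top')]
for n,i in zip(('scene','top'),a): cv2.imwrite(f'pics/{n}0.png',cv2.resize(i,(800,600)))
print(readout.read_state())
E
```

```text
pics
scene {'vfov': 50.96094797551659, 'cx': 273.01357907261956, 'cy': 207.3797234129308, 'eye': array([1089.32527891,  -88.16389286,  832.44902464]), 'rotation': array([ 0.71389137,  0.62247764, -0.21400062, -0.23892349])}
top {'vfov': 53.183798849888596, 'cx': 279.96822580257606, 'cy': 213.38070840984446, 'eye': array([ 418.66651703,  -19.792371  , 1079.33590783]), 'rotation': array([-0.70583896,  0.70668339, -0.03206939,  0.03689859])}
wrist {'vfov': 65.70646984690485, 'cx': 279.18289834083544, 'cy': 212.34919263622933, 'T_tool_cam': array([[-3.83799932e-04, -2.87838036e-01,  9.57679027e-01,
        -1.42172410e+02],
       [ 9.99999679e-01, -7.83842878e-04,  1.65170177e-04,
         1.77342134e-01],
       [ 7.03127625e-04,  9.57678783e-01,  2.87838244e-01,
        -7.31803934e+01],
       [ 0.00000000e+00,  0.00000000e+00,  0.00000000e+00,
         1.00000000e+00]])}
{'clock': 0.15, 'joints': array([ 1.39459292e+00,  3.85403421e-01,  6.89910400e-03, -3.29753861e-04,
       -1.19401052e+00, -2.58601858e-01]), 'joint_vel': array([-0.00048656, -0.0034888 ,  0.00289966,  0.00143058, -0.00157187,
        0.00036927]), 'joint_efforts': array([-2.83289473e-04, -3.92679727e+01,  1.88581753e+01,  4.18861449e+00,
       -3.40294093e-03,  2.29286350e-06]), 'position': array([263.07387216, 566.43325756, 230.44608963]), 'ee_rot': array([-0.69036939,  0.15317223,  0.6905359 ,  0.15194917]), 'contact_force': array([ 0.67743201, -0.38834371,  0.18784325]), 'wrist_torque': array([0.01997424, 0.00762969, 0.01361906]), 'gripper_width': 85.11781452944783}
```

```bash
python3 - <<'E'
s=open('h.py').read()
s=s.replace("return np.array(c['rotation']),np","return R.from_quat(c['rotation']).as_matrix(),np")
s=s[:s.index('def cloud')]
open('h.py','w').write(s)
E
```

```text
(no output)
```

View pics/top0.png

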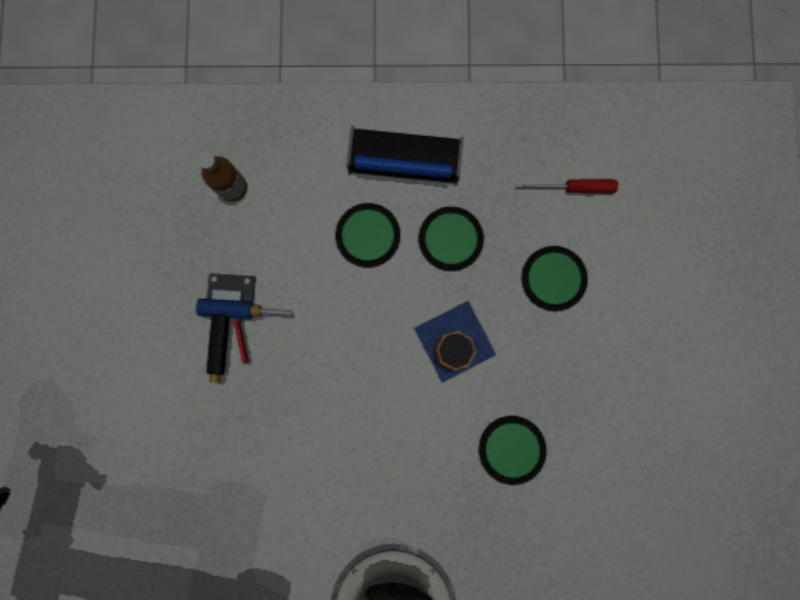

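View pics/scene0.png

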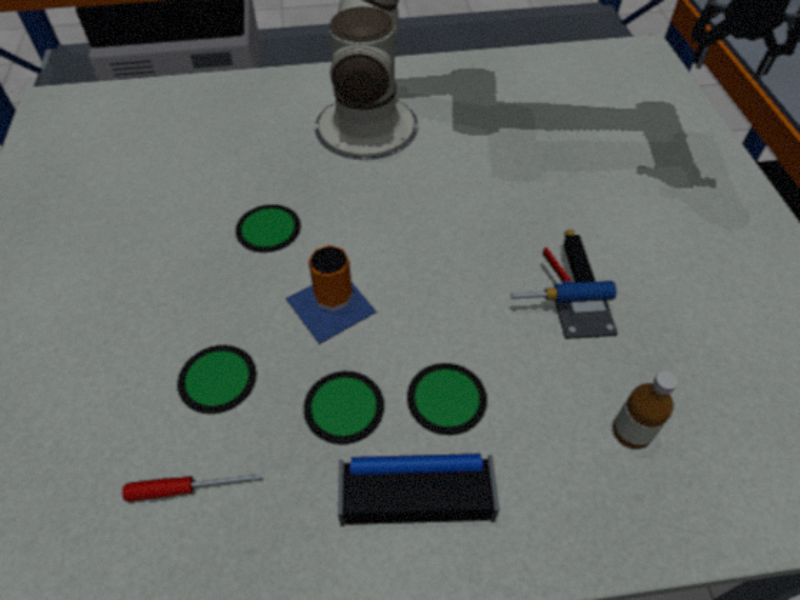

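Top view (800-px scale): four green mats at (368,235), (451,238), (555,278) and (512,450). The one farthest right (-y) is (555,278), and I'll check that numerically. The cup is the only orange octagon, at (456,351). The gun barrel runs from (198,308) to the nozzle tip at (293,314), with the red trigger at (240,341).

```bash
python3 - <<'E'
from h import *
im,d,_,_=load('top'); h,w=d.shape
hsv=cv2.cvtColor(im,cv2.COLOR_BGR2HSV)
def blobs(m,amin):
    n,l,s,c=cv2.connectedComponentsWithStats(m.astype(np.uint8)); return [(c[i],s[i],l==i) for i in range(1,n) if s[i,4]>amin]
print('mats')
for c,s,l in blobs((hsv[...,0]>50)&(hsv[...,0]<75)&(hsv[...,1]>120),200): print(c.round(1),s[4],pt('top',*c,z=3).round(1), pt('top',*c).round(1))
M,e=pose('top'); vv,uu=np.mgrid[:h,:w]; f=210/np.tan(np.radians(imaging.camera_info('top')['vfov']/2)); ci=imaging.camera_info('top')
P=e+(np.dstack([(uu-ci['cx'])/f,(vv-ci['cy'])/f,np.ones_like(d)])*d[...,None])@M.T
cup=(np.abs(P[...,2]-93)<8)&(np.hypot(uu-319,vv-246)<25)
Q=P[cup]; print('cup top',len(Q),Q.mean(0).round(1),Q.min(0).round(1),Q.max(0).round(1))
pix=np.argwhere(cup)[:,::-1].astype(np.float32)
hull=cv2.convexHull(pix.astype(np.int32)); print('hull',hull[:,0].tolist()); print(cv2.minAreaRect(pix), cv2.minEnclosingCircle(pix))
# gun
red=((hsv[...,0]<8)|(hsv[...,0]>172))&(hsv[...,1]>120)
for c,s,l in blobs(red,20): 
    print('red',c.round(1),s, pt('top',*c,z=45).round(1)); pp=np.argwhere(l)[:,::-1]; print(cv2.minAreaRect(pp.astype(np.float32)))
reg=(uu>130)&(uu<215)&(vv>180)&(vv<275)
blue=(hsv[...,0]>100)&(hsv[...,0]<125)&(hsv[...,1]>120)&reg
for c,s,l in blobs(blue,100):
    Q=P[l]; print('barrel',c,Q.mean(0).round(1)); pp=np.argwhere(l)[:,::-1]; r=cv2.minAreaRect(pp.astype(np.float32)); print(r)
    for b in cv2.boxPoints(r): print(pt('top',*b,z=45).round(1))
g=reg&(P[...,2]>25); cv2.imwrite('pics/g.png',g.astype(np.uint8)*255)
crop=np.hstack([cv2.resize(im[185:275,130:210],None,fx=5,fy=5,interpolation=cv2.INTER_CUBIC),cv2.resize(im[205:275,280:350],(400,450),interpolation=cv2.INTER_CUBIC)])
cv2.imwrite('pics/crop1.png',np.clip(crop*1.6,0,255).astype(np.uint8))
for u,v in [(155,172)]: print('bottle',pt('top',u,130,z=75))
E
```

```text
mats
[257.  163.9] 1042 [653.7  47.3   3. ] [654.1  47.4   1.3]
[315.3 166.5] 1050 [ 646.7 -104.7    3. ] [ 646.9 -104.8    2.1]
[387.9 194.3] 1077 [ 573.1 -291.6    3. ] [ 573.1 -291.7    2.6]
[358.6 314.8] 1160 [ 267.3 -210.     3. ] [ 266.9 -210.5    0.3]
cup top 547 [ 440.3 -102.7   92.8] [ 410.3 -135.    85.6] [471.3 -71.6  99.8]
hull [[332, 246], [328, 254], [326, 256], [320, 258], [316, 258], [308, 254], [307, 252], [306, 249], [305, 245], [305, 243], [308, 237], [311, 234], [318, 232], [320, 232], [328, 236], [329, 237]]
((318.2000427246094, 245.10003662109375), (25.491174697875977, 25.043960571289062), 26.56505012512207) ((318.4166564941406, 245.25), 13.60411548614502)
red [414.3 130. ] [397 126  36   9 314] [ 730.6 -351.5   45. ]
((414.5, 130.0), (8.0, 35.0), 90.0)
red [168.2 238.8] [164 224  10  30 115] [457.3 263.   45. ]
((168.26470947265625, 238.44117736816406), (30.04486846923828, 4.013213634490967), 77.47119140625)
barrel [156.70758929 215.63616071] [514.5 292.1  48.2]
((156.55862426757812, 216.7965850830078), (37.95178985595703, 14.616005897521973), 4.763641834259033)
[497.7 341.4  45. ]
[534.1 339.6  45. ]
[526.  245.2  45. ]
[489.8 247.4  45. ]
bottle [723.4212088 294.0930268  75.       ]
```

View pics/crop1.png

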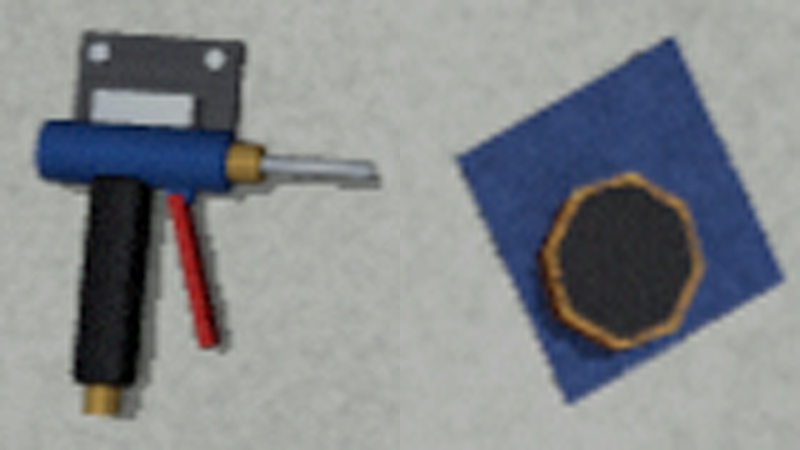

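The crop confirms the cup choice: the black octagon at crop (624,260) on the blue mat, with vertices near 0/45/90°. In the gun crop, the nozzle tip is at (376,170), the barrel back at (42,149), and the trigger runs from (178,195) to (208,347). Next I'll compute the gun frame.

```bash
python3 - <<'E'
from h import *
C=lambda x,y:(130+(x+.5)/5-.5,185+(y+.5)/5-.5)
for n,x,y,z in [('tip',377,170.5,36),('tube0',265,163,38),('brass',231,159,44),('barrelback',42,149,44),('foot TL',84,33,3),('foot TR',243,43,3),('trig end top',207,345,45),('trig root',178,196,45),('grip end L',77,380,49),('grip end R',132,383,49),('grip root L',92,180,49),('hose end',100,413,40)]:
    print(n,pt('top',*C(x,y),z=z).round(1))
print(R.from_quat(readout.read_state()['ee_rot']).as_matrix().round(3))
# cup octagon angle: fit regular octagon support widths
im,d,_,_=load('top'); hsv=cv2.cvtColor(im,cv2.COLOR_BGR2HSV)
uu,vv=np.meshgrid(np.arange(560),np.arange(420))
m=((hsv[...,0]>100)&(hsv[...,1]>90))  # blue
m=(~m)&(np.hypot(uu-318.5,vv-245.5)<18)
Q=np.array([pt('top',u,v,z=93)[:2] for v,u in np.argwhere(m)])
for a in range(0,45,5):
    w=[np.ptp(np.percentile(Q@[np.cos(t),np.sin(t)],[.5,99.5])) for t in np.radians(a+45*np.arange(4))]; print(a,np.round(w,1),round(np.std(Q@[1,0]),1))
E
```

```text
tip [507.7 174.7  36. ]
tube0 [511.4 230.3  38. ]
brass [512.9 245.8  44. ]
barrelback [518.  340.1  44. ]
foot TL [582.4 334.4   3. ]
foot TR [577.  251.5   3. ]
trig end top [421.  255.3  45. ]
trig root [494.4 271.4  45. ]
grip end L [404.  317.5  49. ]
grip end R [402.5 290.5  49. ]
grip root L [502.1 313.1  49. ]
hose end [387.7 308.6  40. ]
[[-0.001 -0.421 -0.907]
 [-0.002 -0.907  0.421]
 [-1.     0.002 -0.   ]]
0 [72.4 73.4 66.9 65.8] 17.8
5 [72.1 72.8 65.5 64.7] 17.8
10 [71.8 72.2 65.6 64.3] 17.8
15 [71.8 71.8 65.9 64.6] 17.8
20 [71.7 71.1 66.1 66.5] 17.8
25 [71.9 69.7 65.9 68.2] 17.8
30 [72.3 68.5 66.2 69.7] 17.8
35 [72.5 67.4 66.2 71.1] 17.8
40 [72.9 67.1 66.2 72. ] 17.8
```

>>> arm_command:
  increments:
    - [[0, 0, 0], [12, -45, -2], 0]
    - [[0, 0, 0], [24, -90, -4], 0]
    - [[0, 0, 0], [36, -135, -6], 0]
    - [[0, 0, 0], [48, -180, -8], 0]
    - [[0, 0, 0], [59, -223, -10], 0]

```text
clock: 0.65
position: [322.1, 341.3, 220.2]
ee_rot: [-0.69, 0.153, 0.691, 0.152]
contact_force: [0.2, 0.2, 0.5]
gripper_width: 85.7
```

>>> arm_command:
  increments:
    - [[0, 0, 0], [12, -45, -2], 0]
    - [[0, 0, 0], [24, -90, -4], 0]
    - [[0, 0, 0], [36, -135, -6], 0]
    - [[0, 0, 0], [48, -180, -8], 0]
    - [[0, 0, 0], [59, -223, -10], 0]

```text
clock: 1.15
position: [381.0, 116.4, 210.3]
ee_rot: [-0.69, 0.153, 0.691, 0.152]
contact_force: [1.4, 0.1, -0.1]
gripper_width: 85.4
```

>>> arm_command:
  increments:
    - [[0, 0, 0], [12, -45, -2], 0]
    - [[0, 0, 0], [24, -90, -4], 0]
    - [[0, 0, 0], [36, -135, -6], 0]
    - [[0, 0, 0], [48, -180, -8], 0]
    - [[0, 0, 0], [59, -223, -10], 0]

```text
clock: 1.65
position: [440.0, -108.7, 200.2]
ee_rot: [0.691, -0.153, -0.69, -0.152]
contact_force: [0.5, 0.9, -0.1]
gripper_width: 85.4
```

```bash
python3 - <<'E'
from h import *
im,d=grab('wrist'); s=readout.read_state(); print(s['joints'].round(3),s['position'])
cv2.imwrite('pics/w1.png',cv2.resize(im,(800,600)))
m=(d>0); im_,d_,p,q=load('wrist'); M,e=pose('wrist',p,q)
pts=[];
for v in range(0,420,3):
    for u in range(0,560,3):
        if d[v,u]>0:
            w=pt('wrist',u,v)
            if 83<w[2]<105 and np.hypot(*(w[:2]-[440,-103]))<50: pts.append(w)
Q=np.array(pts); print(len(Q),Q.mean(0),Q.min(0),Q.max(0))
E
```

```text
[ 0.11   0.122 -0.439  0.004 -1.011  1.019] [ 440.94986095 -113.02543857  199.69126084]Traceback (most recent call last):
  File "<stdin>", line 9, in <module>
  File "h.py", line 19, in pt
    im,d,p,q=load(n); M,e=pose(n,p,q); r=ray(n,u,v)
                                         ~~~^^^^^^^
  File "h.py", line 9, in ray
    c=imaging.camera_info(n); f=210/np.tan(np.radians(c['vfov']/2)); a=(u-c['cx'])/f; b=(v-c['cy'])/f
ValueError: time passes only in moves, steps and waits
```

View pics/w1.png

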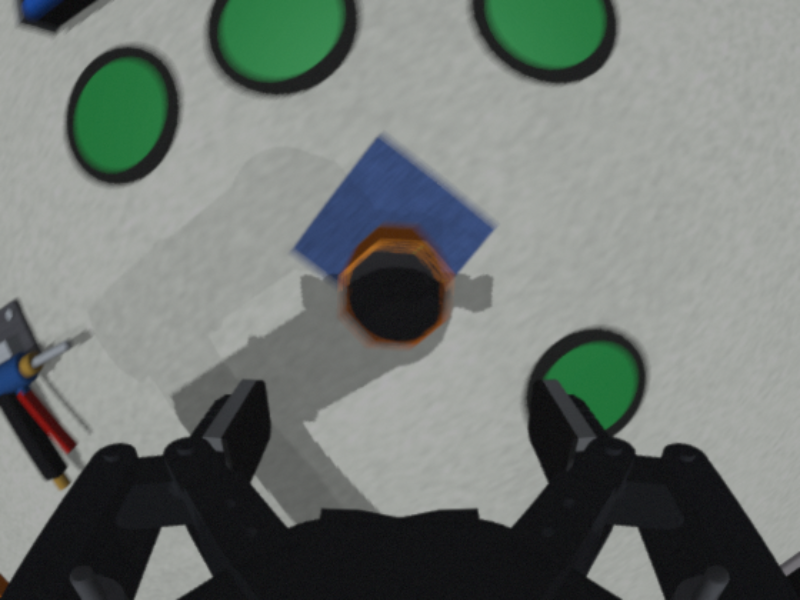

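The wrist view shows the cup's black octagonal base at (397,297), with the drain mat behind it. I'll make a rectified view on the base plane to read the flat angle.

```bash
python3 - <<'E'
s=open('h.py').read()
s=s.replace("def grab","import functools\nCI=functools.lru_cache(None)(lambda n: imaging.camera_info(n))\ndef grab",1).replace("c=imaging.camera_info(n)","c=CI(n)")
s+='''
def ortho(n,cx,cy,z,half=60,ppm=5):
    """picture resampled on plane z: up = +x world, left = +y"""
    im,d,p,q=load(n); M,e=pose(n,p,q); N=int(2*half*ppm); r,c=np.mgrid[:N,:N]
    X=np.dstack([cx+half-r/ppm,cy+half-c/ppm,np.full((N,N),float(z))]); L=(X-e)@M; L=L/L[...,2:]
    ci=CI(n); f=210/np.tan(np.radians(ci['vfov']/2)); k=1.
    if n=='wrist': rr=np.hypot(L[...,0],L[...,1])+1e-9; k=np.arctan(rr)/rr
    return cv2.remap(im,(f*k*L[...,0]+ci['cx']).astype(np.float32),(f*k*L[...,1]+ci['cy']).astype(np.float32),cv2.INTER_CUBIC)
'''
open('h.py','w').write(s)
E
python3 - <<'E'
from h import *
grab('wrist'); s=readout.read_state(); print(s['joints'].round(4).tolist(),s['position'])
o=ortho('wrist',440,-103,93,50,6); o=np.clip(o*2.,0,255).astype(np.uint8)
for k in range(10,100,10): cv2.putText(o,'+',(k*6-5,k*6+5),0,.4,(255,255,255),1)
cv2.imwrite('pics/o1.png',o)
E
```

```text
[0.1149, 0.1205, -0.4408, 0.0024, -1.0116, 1.0131] [ 440.14510074 -110.66146779  199.49866446]
```

View pics/o1.png

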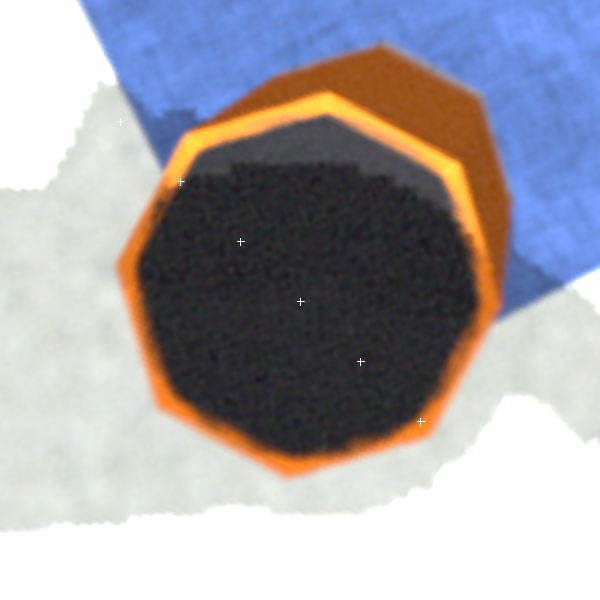

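The octagon is centred at (308,286), which is world (442,-104). Its vertices lie at -6°+45k, so the flats face -73.4°/16.6°. I'll tilt toward heading -73°, with the jaw along 196.6°. Next is a helper that prints the remaining move.

```bash
cat >> h.py <<'E'
def tool(psi,tilt):
    """tool axis at tilt (deg) from straight down towards heading psi; jaw = heading-90 (tilt<0: leans to the other side)"""
    p,a=np.radians([psi,tilt]); x=np.array([np.sin(a)*np.cos(p),np.sin(a)*np.sin(p),-np.cos(a)])
    y=np.array([-np.sin(p),np.cos(p),0])*-1  # psi-90
    return np.c_[x,y,np.cross(x,y)]
def go(M,grasp,back=0,off=24):
    s=readout.read_state(); A=R.from_quat(s['ee_rot']).as_matrix(); T=np.array(grasp)+M[:,0]*(off-back)
    rv=np.degrees(R.from_matrix(M@A.T).as_rotvec()); print('TCP',s['position'].round(1),'goal',T.round(1),'turn',rv.round(1),np.linalg.norm(rv).round(1),'shift',(T-s['position']).round(1),'q',s['joints'].round(2),'F',s['contact_force'].round(1),'w',round(s['gripper_width'],1))
E
python3 - <<'E'
from h import *
M=tool(-73.4,50); M2=M.copy(); 
print(M.round(2)); A=R.from_quat(readout.read_state()['ee_rot']).as_matrix(); print(A.round(2))
for sgn in (1,-1):
    N=M@np.diag([1,sgn,sgn]); go(N,[442.4,-104.4,65],110)
E
```

```text
[[ 0.22 -0.96 -0.18]
 [-0.73 -0.29  0.62]
 [-0.64 -0.   -0.77]]
[[-0.   -0.43 -0.9 ]
 [-0.   -0.9   0.43]
 [-1.    0.    0.  ]]
TCP [ 440.1 -110.7  199.5] goal [423.6 -41.3 120.3] turn [-38.9 -33.6 -44.9] 68.3 shift [-16.6  69.4 -79.2] q [ 0.11  0.12 -0.44  0.   -1.01  1.01] F [-0.9  0.7 -1.2] w 85.5
TCP [ 440.1 -110.7  199.5] goal [423.6 -41.3 120.3] turn [-40.3  47.2 121.6] 136.6 shift [-16.6  69.4 -79.2] q [ 0.11  0.12 -0.44  0.   -1.01  1.01] F [-0.9  0.7 -1.2] w 85.5
```

>>> arm_command:
  increments:
    - [[-4, -3.4, -4.5], [-3, 20, 0], 0]
    - [[-8, -6.8, -9], [-6, 40, 0], 0]
    - [[-12, -10.2, -13.5], [-9, 60, 0], 0]
    - [[-16, -13.6, -18], [-12, 75, 0], 0]
    - [[-19.5, -16.8, -22.5], [-16, 75, 0], 0]

```text
clock: 2.25
position: [425.6, -38.2, 199.8]
ee_rot: [0.747, -0.345, -0.539, -0.18]
contact_force: [0.8, -0.6, -0.9]
gripper_width: 85.2
```

```bash
python3 -c "
from h import *
go(tool(-73.4,50),[442.4,-104.4,65],110)"
```

```text
TCP [425.6 -38.2 199.8] goal [423.6 -41.3 120.3] turn [-22.4 -19.9 -25.7] 39.5 shift [ -2.   -3.  -79.5] q [ 0.53 -0.   -0.8   0.52 -0.84 -0.1 ] F [ 0.8 -0.6 -0.9] w 85.2
```

```bash
cat >> h.py <<'E'
from scipy.optimize import least_squares
LIM=np.array([[-3.14,3.14],[-1.21,2.06],[-1.07,1.41],[-3.16,2.05],[-2.99,-.16],[-3.1,3.1]])
def fk(q,P):
    h,L2,L3,off,d=P[:5]; E=lambda a,t:R.from_euler(a,t).as_matrix()
    A=E('z',q[0]); B=A@E('y',q[1]-q[2]); W=B@E('x',-q[3]); T=W@E('y',-q[4])
    return A@(np.array([0,0,h])+E('y',q[1])@[0,0,L2])+B@[L3,0,0]+W@[0,-off,0]+T@[d,0,0], T@E('x',-q[5]-np.pi/2)
def ik(p,M,P,q0):
    f=lambda q:(lambda o:np.r_[(o[0]-p)/100,(R.from_matrix(o[1]@M.T).as_rotvec())*2])(fk(q,P))
    return least_squares(f,np.clip(q0,LIM[:,0]+.01,LIM[:,1]-.01),bounds=LIM.T)
E
python3 - <<'E'
from h import *
s=readout.read_state()
D=[([1.39459292,.385403421,.006899104,-.00033,-1.19401,-.2586],[263.07,566.43,230.45]),([.1149,.1205,-.4408,.0024,-1.0116,1.0131],[440.15,-110.66,199.5]),(s['joints'],s['position'])]
r=least_squares(lambda P:np.concatenate([fk(q,P)[0]-p for q,p in D]),[245,566,420,160,380])
print(r.x.round(1),r.fun.round(1)); np.save('P.npy',r.x)
print('rot err',np.degrees(R.from_matrix(fk(s['joints'],r.x)[1]@R.from_quat(s['ee_rot']).as_matrix().T).magnitude()))
E
```

```text
[160.6 564.9 421.8 159.8 297.7] [-0. -0. -0.  0. -0.  0. -0. -0. -0.]
rot err 1.2780168400852845e-14
```

```bash
python3 - <<'E'
from h import *
P=np.load('P.npy'); q=readout.read_state()['joints']
o=np.array([515.2,294.5,0]); X=np.array([-.062,-.998,0]); Y=np.array([.998,-.062,0])
def show(n,psi,t,g,back=0,flip=1,q0=None):
    M=tool(psi,t)@np.diag([1,flip,flip]); p=np.array(g)+M[:,0]*(24-back); best=None
    for k in range(12):
        r=ik(p,M,P,q0 if k==0 else np.random.default_rng(k).uniform(LIM[:,0],LIM[:,1]))
        if best is None or r.cost<best.cost-1e-9: best=r
        if k==0 and r.cost<1e-6: break
    print(n,best.cost.round(6),best.x.round(2)); return best.x
for a in (40,50):
    c=[442.4,-104.4,65]; b=a-90
    q1=show(f'pre{a}',-73.4,a,c,90,q0=q); q1=show('pick',-73.4,a,c,0,q0=q1)
    lift=show('lift',-73.4,0,[460,-60,200],q0=q1)
    g=o+178*X+62*X+[0,0,31]
    q2=show('layabove',-93.6,b,g+[0,0,80],q0=lift); q2=show('lay',-93.6,b,g,q0=q2)
pad=o+6*X-66*Y+[0,0,36]
q3=show('trigger',-93.6,0,pad,q0=q2)
show('trigger',-93.6+180,0,pad,q0=q2)
for a in (0,20,30):
    g=o+178*X+28*X+[0,0,31]
    for fl in (1,-1):
        q4=show(f'regrasp{a} {fl}',-93.6,a,g,flip=fl,q0=q3)
        for yaw in (-93.6,-120,-150,180):
            show(f'  final yaw{yaw}',yaw,a-90,[573,-291.6,66],flip=fl,q0=q4)
E
```

```text
pre40 0.0 [ 0.51  0.24 -1.05  1.07 -0.8  -1.18]
pick 0.008396 [ 0.21  0.39 -1.07  1.44 -0.69 -1.34]
lift 0.0 [ 0.22  0.16 -0.45  0.   -0.95  0.07]
layabove 0.0 [-0.13  0.49 -0.21 -0.97 -1.19  0.6 ]
lay 0.0 [-0.14  0.63 -0.23 -1.02 -1.11  0.76]
pre50 0.00079 [ 0.59  0.34 -1.07  1.13 -0.93 -1.36]
pick 0.018101 [ 0.29  0.47 -1.07  1.44 -0.86 -1.47]
lift 0.0 [ 0.22  0.16 -0.45  0.   -0.95  0.07]
layabove 0.0 [-0.03  0.43 -0.24 -0.83 -1.06  0.45]
lay 0.0 [-0.04  0.57 -0.27 -0.9  -0.96  0.61]
trigger 0.0 [ 0.88  0.5  -0.46 -0.   -0.61 -0.94]
trigger 0.0 [ 0.88  0.5  -0.46  0.   -0.61  2.2 ]
regrasp0 1 0.0 [ 0.49  0.48 -0.53 -0.   -0.56 -0.56]
  final yaw-93.6 0.0 [-0.72  1.11  0.57 -1.19 -2.12  0.65]
  final yaw-120 0.0 [-0.83  1.    0.27 -1.36 -1.8   0.76]
  final yaw-150 0.0 [-0.93  0.91 -0.08 -1.67 -1.51  1.  ]
  final yaw180 0.0 [-0.98  0.91 -0.44 -2.15 -1.45  1.38]
regrasp0 -1 0.0 [ 0.49  0.48 -0.53 -0.   -0.56  2.59]
  final yaw-93.6 0.0 [-0.72  1.11  0.57 -1.19 -2.12 -2.49]
  final yaw-120 0.0 [-0.83  1.    0.27 -1.36 -1.8  -2.38]
  final yaw-150 0.0 [-0.93  0.91 -0.08 -1.67 -1.51 -
[... 522 characters left out ...]
46]
  final yaw-150 0.0 [-0.85  0.74 -0.09 -1.47 -1.18 -2.37]
  final yaw180 0.35472 [-0.56  0.47 -0.22 -1.27 -0.43  3.1 ]
regrasp30 1 0.0 [ 0.66  0.59 -0.61  0.54 -0.81 -1.19]
  final yaw-93.6 0.0 [-0.62  0.91  0.42 -0.84 -1.74  0.71]
  final yaw-120 0.0 [-0.71  0.79  0.18 -1.04 -1.41  0.62]
  final yaw-150 0.0 [-0.77  0.67 -0.09 -1.33 -1.03  0.61]
  final yaw180 0.0 [-0.81  0.58 -0.34 -1.84 -0.71  0.83]
regrasp30 -1 0.0 [ 0.66  0.59 -0.61  0.54 -0.81  1.95]
  final yaw-93.6 0.0 [-0.62  0.91  0.42 -0.84 -1.74 -2.43]
  final yaw-120 0.0 [-0.71  0.79  0.18 -1.04 -1.41 -2.52]
  final yaw-150 0.0 [-0.77  0.67 -0.09 -1.33 -1.03 -2.53]
  final yaw180 0.141875 [-0.54  0.48 -0.23 -1.23 -0.4   3.1 ]
```

```bash
python3 - <<'E'
from h import *
P=np.load('P.npy'); q=readout.read_state()['joints']
for psi in (-28.4,16.6,61.6,106.6,151.6,-163.4,-118.4,-73.4):
  for a in (30,40,50):
    for fl in (1,-1):
      M=tool(psi,a)@np.diag([1,fl,fl]); res=[]
      for back in (90,0):
        p=np.array([442.4,-104.4,65])+M[:,0]*(24-back)
        b=min((ik(p,M,P,q if k==0 else np.random.default_rng(k).uniform(LIM[:,0],LIM[:,1])) for k in range(5)),key=lambda r:r.cost); res.append(b)
      if max(r.cost for r in res)<1e-5: print(psi,a,fl,res[0].x.round(2),res[1].x.round(2))
E
```

```text
16.6 30 1 [-0.06  0.04 -0.71 -0.51 -0.36  2.35] [-0.11  0.27 -0.62 -0.82 -0.27  2.72]
16.6 30 -1 [-0.06  0.04 -0.71 -0.51 -0.36 -0.79] [-0.11  0.27 -0.62 -0.82 -0.27 -0.42]
16.6 40 -1 [-0.36  0.07 -0.65 -1.02 -0.47 -0.08] [-0.4   0.3  -0.59 -1.34 -0.43  0.31]
16.6 50 -1 [-0.7   0.16 -0.68 -1.4  -0.71  0.54] [-0.65  0.38 -0.65 -1.66 -0.67  0.84]
61.6 30 -1 [-0.35  0.25 -0.38 -0.65 -0.96  0.24] [-0.27  0.39 -0.43 -0.76 -0.79  0.33]
61.6 40 -1 [-0.51  0.33 -0.34 -0.81 -1.08  0.48] [-0.41  0.44 -0.39 -0.93 -0.93  0.56]
61.6 50 -1 [-0.64  0.42 -0.31 -0.94 -1.22  0.67] [-0.52  0.51 -0.36 -1.06 -1.07  0.75]
106.6 30 -1 [-0.26  0.43 -0.15 -0.46 -1.3   0.74] [-0.19  0.51 -0.27 -0.52 -1.11  0.79]
106.6 40 -1 [-0.35  0.53 -0.06 -0.55 -1.46  0.83] [-0.27  0.58 -0.19 -0.61 -1.28  0.88]
106.6 50 -1 [-0.41  0.63  0.03 -0.62 -1.61  0.89] [-0.33  0.66 -0.12 -0.68 -1.44  0.95]
151.6 30 1 [-0.06  0.53 -0.08 -0.22 -1.45 -1.93] [-0.03  0.57 -0.24 -0.24 -1.24 -1.91]
151.6 30 -1 [-0.06  0.53 -0.08 -0.22 -1.45  1.21] [-0.03  0.57 -0.24 -0.24 -1.24  1.24]
151.6 40 1 [-0.09  0.64  0.05 -0.26 -1.63 -1.9 ] [-0.
[... 658 characters left out ...]
50 1 [ 0.19  0.73 -0.03  0.08 -1.68 -1.5 ] [ 0.18  0.73 -0.24  0.08 -1.47 -1.51]
-163.4 50 -1 [ 0.19  0.73 -0.03  0.08 -1.68  1.64] [ 0.18  0.73 -0.24  0.08 -1.47  1.63]
-118.4 30 1 [ 0.39  0.39 -0.54  0.37 -1.09 -1.13] [ 0.31  0.47 -0.7   0.48 -0.85 -1.21]
-118.4 30 -1 [ 0.39  0.39 -0.54  0.37 -1.09  2.01] [ 0.31  0.47 -0.7   0.48 -0.85  1.93]
-118.4 40 1 [ 0.44  0.48 -0.52  0.42 -1.2  -1.22] [ 0.36  0.54 -0.68  0.53 -0.98 -1.3 ]
-118.4 40 -1 [ 0.44  0.48 -0.52  0.42 -1.2   1.92] [ 0.36  0.54 -0.68  0.53 -0.98  1.84]
-118.4 50 1 [ 0.48  0.58 -0.49  0.46 -1.31 -1.29] [ 0.39  0.62 -0.66  0.57 -1.11 -1.37]
-118.4 50 -1 [ 0.48  0.58 -0.49  0.46 -1.31  1.85] [ 0.39  0.62 -0.66  0.57 -1.11  1.77]
```

```bash
python3 -c "
from h import *
go(tool(-118.4,50),[442.4,-104.4,65],110)"
```

```text
TCP [425.6 -38.2 199.8] goal [473.7 -46.4 120.3] turn [-29.9 -10.4 -69.7] 76.5 shift [ 48.2  -8.2 -79.5] q [ 0.53 -0.   -0.8   0.52 -0.84 -0.1 ] F [ 0.8 -0.6 -0.9] w 85.2
```

>>> arm_command:
  increments:
    - [[-3, -1, -7], [10, 3, 0], 0]
    - [[-6, -2, -14], [20, 6, 0], 0]
    - [[-9, -3, -21], [30, 9, 0], 0]
    - [[-12, -4, -28], [40, 9, 0], 0]
    - [[-15, -5.2, -34.9], [48, 9, 0], 0]

```text
clock: 2.75
position: [473.9, -28.4, 199.8]
ee_rot: [0.649, -0.612, -0.376, -0.251]
contact_force: [0.1, -0.4, -0.1]
gripper_width: 85.5
```

```bash
python3 -c "
from h import *
go(tool(-118.4,50),[442.4,-104.4,65],110)"
```

```text
TCP [473.9 -28.4 199.8] goal [473.7 -46.4 120.3] turn [-14.8  -5.2 -34.6] 38.0 shift [ -0.2 -18.1 -79.5] q [ 0.58  0.27 -0.6   0.56 -1.18 -0.75] F [ 0.1 -0.4 -0.1] w 85.5
```

>>> arm_command:
  increments:
    - [[-3, -1, -7], [0, 0, -12], 0]
    - [[-6, -2, -14], [0, -2, -30], 0]
    - [[-9, -3, -21], [0, -6, -50], 0]
    - [[-12, -4, -28], [0, -12, -65], 0]
    - [[-14.8, -5.2, -34.6], [0, -18, -79.5], 0]

```text
clock: 3.25
position: [473.9, -45.7, 119.2]
ee_rot: [-0.48, 0.808, 0.173, 0.294]
contact_force: [-0.4, -0.2, -0.3]
gripper_width: 85.5
```

```bash
python3 - <<'E'
from h import *
grab('wrist')
go(tool(-118.4,50),[442.4,-104.4,65],0)
im,_,_,_=load('wrist'); cv2.imwrite('pics/w2.png',im)
E
```

```text
TCP [473.8 -46.5 116.4] goal [ 433.7 -120.6   49.6] turn [ 0.3 -0.1  0.5] 0.6 shift [-40.2 -74.1 -66.8] q [ 0.5   0.58 -0.44  0.44 -1.36 -1.28] F [ 2.2  0.5 -1.4] w 85.4
```

View pics/w2.png

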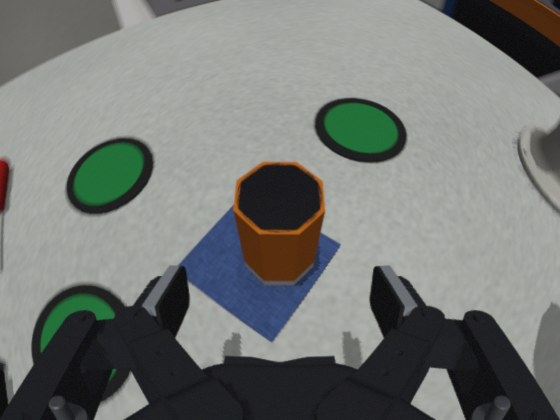

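The picture shows the cup centred between the open jaws at u≈280, with one flat facing the tool and the side flats parallel to the pads. I'll advance and close.

>>> arm_command:
  increments:
    - [[0, 0, 0], [-9, -17, -15], 0]
    - [[0, 0, 0], [-18, -34, -30], 0]
    - [[0, 0, 0], [-27, -51, -46], 0]
    - [[0, 0, 0], [-36, -66, -60], 0]
    - [[0, 0, 0], [-40, -74, -66], 0]

```text
clock: 3.8
position: [432.3, -121.3, 50.0]
ee_rot: [-0.478, 0.81, 0.173, 0.291]
contact_force: [0.4, 0.6, 0.3]
gripper_width: 85.3
```

>>> arm_command:
  increments:
    - [[0, 0, 0], [0, 0, 0], 0.4]
    - [[0, 0, 0], [0, 0, 0], 1]
    - [[0, 0, 0], [0, 0, 0], 1]
    - [[0, 0, 0], [0, 0, 0], 1]
    - [[0, 0, 0], [0, 0, 0], 1]

```text
clock: 4.3
position: [433.4, -120.6, 50.6]
ee_rot: [-0.479, 0.81, 0.172, 0.292]
contact_force: [1.2, 2.5, 4.9]
gripper_width: 59.5
```

>>> arm_command:
  increments:
    - [[0, 0, 0], [0, 0, 10], 1]
    - [[0, 0, 0], [0, 0, 25], 1]
    - [[0, 0, 0], [0, 0, 45], 1]
    - [[0, 0, 0], [0, 0, 70], 1]
    - [[0, 0, 0], [0, 0, 90], 1]

```text
clock: 4.8
position: [433.4, -120.5, 142.4]
ee_rot: [-0.479, 0.809, 0.173, 0.293]
contact_force: [-0.5, 1.0, -2.1]
gripper_width: 59.4
```

```bash
python3 - <<'E'
from h import *
grab('wrist'); o=np.array([515.2,294.5,0]); X=np.array([-.062,-.998,0])
go(tool(-93.6,0),[470,-20,150])
im,_,_,_=load('wrist'); cv2.imwrite('pics/w3.png',im)
E
```

```text
TCP [ 434.6 -120.2  144.8] goal [470. -20. 126.] turn [ 48.5 -13.8  23.7] 55.8 shift [ 35.4 100.2 -18.8] q [ 0.4   0.47 -0.59  0.52 -1.3  -1.26] F [ 0.7 -0.2  1. ] w 59.5
```

View pics/w3.png

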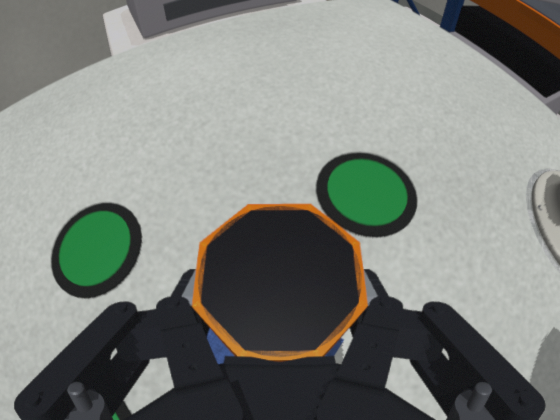

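The cup is held squarely, width 59.5 mm, with its base at (280,280) in the picture. From the depth I'll get the base centre and normal in tool coordinates.

```bash
python3 - <<'E'
from h import *
im,d,p,q=load('wrist'); A=R.from_quat(q).as_matrix()
C=np.array([pt('wrist',u,v) for u,v in [(280,250),(250,280),(310,280),(280,300),(280,280),(250,310),(310,310),(300,240),(260,240)]])
c=C.mean(0); n=np.linalg.svd(C-c)[2][2]; n*=np.sign(n[2]); print('normal',n.round(3),'plane pt',c.round(1))
# outer octagon vertices read from the picture, on the base plane
V=[(248,205),(313,205),(361,240),(366,297),(327,358),(244,362),(196,300),(203,240)]
M,e=pose('wrist',p,q); W=[]
for u,v in V:
    w=M@ray('wrist',u,v); W.append(e+w*((c-e)@n)/(w@n))
W=np.array(W); b=W.mean(0); print('base centre',b.round(1),'corner span',[round(np.linalg.norm(W[i]-W[i+4]),1) for i in range(4)])
print('in tool:',(A.T@(b-p)).round(1),'axis in tool',(A.T@n).round(3),'expected',(A.T@[0,0,1]).round(3))
E
```

```text
normal [ 0.015 -0.051  0.999] plane pt [ 442.2 -103.3  184.4]
base centre [ 441.  -104.3  184.4] corner span [np.float64(66.4), np.float64(65.4), np.float64(63.5), np.float64(63.3)]
in tool: [-40.5   1.1 -20.9] axis in tool [-0.61  -0.039 -0.791] expected [-0.639 -0.001 -0.769]
```

```bash
cat >> h.py <<'E'
O=np.array([515.2,294.5,0]); GX=np.array([-.062,-.998,0]); GY=np.array([.998,-.062,0])
def goB(M,base,btool=(-41.5,.5,-21.2)):
    go(M,np.array(base)-M@np.array(btool),off=0)
E
python3 - <<'E'
from h import *
b=O+268*GX+[0,0,31]
goB(tool(-93.6,0),b+[0,0,120]); goB(tool(-93.6,-40),b+[0,0,60])
M=tool(-93.6,-40); print((M@[-.643,0,-.766]).round(3))
E
```

```text
TCP [ 434.6 -120.2  144.8] goal [500.4  48.2 109.5] turn [ 48.5 -13.8  23.7] 55.8 shift [ 65.8 168.4 -35.3] q [ 0.4   0.47 -0.59  0.52 -1.3  -1.26] F [ 0.7 -0.2  1. ] w 59.5
TCP [ 434.6 -120.2  144.8] goal [501.8  69.8  72.8] turn [ 87.2 -25.1  20. ] 92.9 shift [ 67.2 190.  -71.9] q [ 0.4   0.47 -0.59  0.52 -1.3  -1.26] F [ 0.7 -0.2  1. ] w 59.5
[-0.063 -0.998  0.   ]
```

>>> arm_command:
  increments:
    - [[6, -1.7, 1.4], [4, 12, 6], 1]
    - [[12, -3.4, 2.8], [9, 25, 12], 1]
    - [[18, -5.1, 4.2], [13, 38, 18], 1]
    - [[24, -6.8, 5.5], [18, 50, 20], 1]
    - [[29, -8.4, 6.7], [22, 63, 20], 1]

```text
clock: 5.35
position: [456.6, -56.6, 166.0]
ee_rot: [-0.447, 0.685, 0.351, 0.455]
contact_force: [-0.2, -0.3, -1.8]
gripper_width: 59.1
```

>>> arm_command:
  increments:
    - [[6, -1.7, 1.4], [4, 12, 0], 1]
    - [[12, -3.4, 2.8], [9, 25, 0], 1]
    - [[18, -5.1, 4.2], [13, 38, 0], 1]
    - [[24, -6.8, 5.5], [18, 50, 0], 1]
    - [[29, -8.4, 6.7], [22, 63, 0], 1]

```text
clock: 5.85
position: [478.2, 6.9, 166.9]
ee_rot: [-0.382, 0.512, 0.505, 0.581]
contact_force: [-0.4, -0.9, -1.6]
gripper_width: 59.1
```

>>> arm_command:
  increments:
    - [[6, -1.7, 1.4], [4, 12, -5], 1]
    - [[12, -3.4, 2.8], [9, 25, -15], 1]
    - [[18, -5.1, 4.2], [13, 38, -25], 1]
    - [[24, -6.8, 5.5], [18, 50, -35], 1]
    - [[29, -8.4, 6.7], [23, 64, -40], 1]

```text
clock: 6.35
position: [500.9, 71.1, 127.0]
ee_rot: [-0.288, 0.301, 0.621, 0.664]
contact_force: [-0.5, 0.1, -1.8]
gripper_width: 59.1
```

```bash
python3 - <<'E'
from h import *
grab('scene'); im,_,_,_=load('scene'); cv2.imwrite('pics/s2.png',cv2.resize(im[120:330,240:520],(800,600)))
goB(tool(-93.6,-40),O+268*GX+[0,0,31])
E
```

```text
TCP [500.7  71.4 124.8] goal [501.8  69.8  12.8] turn [-0.9  0.3  0.1] 1.0 shift [   1.1   -1.5 -112. ] q [-0.03  0.38 -0.22 -0.82 -1.1   0.4 ] F [ 0.7  0.6 -3. ] w 59.8
```

View pics/s2.png

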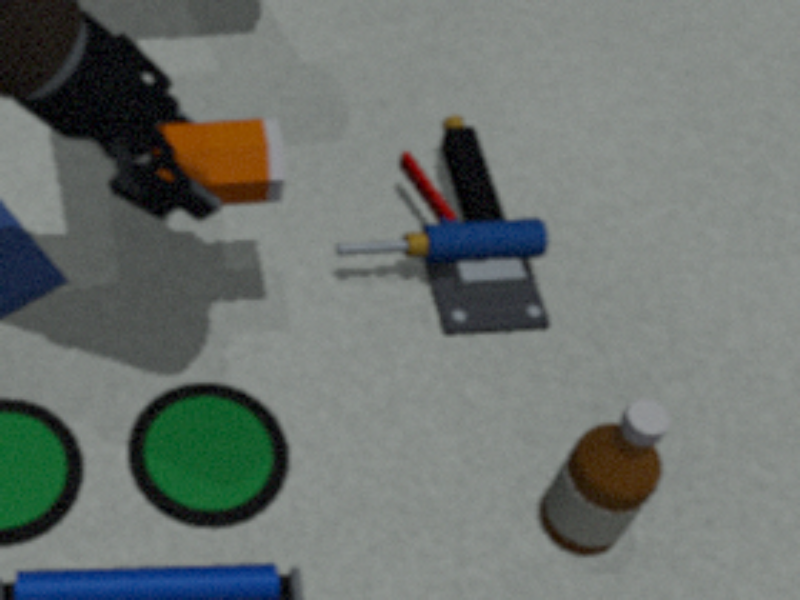

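The cup is level with its white rim towards the nozzle, at (275,160) in the crop, and on the gun's line. I'll lower it.

>>> arm_command:
  increments:
    - [[-0.5, 0, 0], [0, 0, -25], 1]
    - [[-0.9, 0.3, 0], [0, -1, -50], 1]
    - [[-0.9, 0.3, 0], [1, -1.5, -70], 1]
    - [[-0.9, 0.3, 0], [1, -1.5, -88], 1]
    - [[-0.9, 0.3, 0], [1, -1.5, -98], 1]

```text
clock: 6.9
position: [500.9, 69.8, 26.0]
ee_rot: [-0.288, 0.309, 0.62, 0.661]
contact_force: [-0.3, -0.0, -1.1]
gripper_width: 59.9
```

>>> arm_command:
  increments:
    - [[0, 0, 0], [0, 0, -3], 1]
    - [[0, 0, 0], [0, 0, -6], 1]
    - [[0, 0, 0], [0, 0, -8], 1]
    - [[0, 0, 0], [0, 0, -10], 1]
    - [[0, 0, 0], [0, 0, -12], 1]

```text
clock: 7.4
position: [501.2, 69.8, 14.4]
ee_rot: [-0.289, 0.309, 0.62, 0.661]
contact_force: [0.2, -0.7, -1.2]
gripper_width: 59.3
```

```bash
python3 - <<'E'
from h import *
goB(tool(-93.6,-40),O+268*GX+[0,0,31])
E
```

```text
TCP [501.2  69.8  14.4] goal [501.8  69.8  12.8] turn [ 0.  -0.1  0.1] 0.1 shift [ 0.6  0.  -1.6] q [-0.04  0.56 -0.27 -0.9  -0.96  0.6 ] F [ 0.2 -0.7 -1.2] w 59.3
```

No contact yet, so I'll lower further in small steps.

>>> arm_command:
  increments:
    - [[0, 0, 0], [0, 0, -1], 1]
    - [[0, 0, 0], [0, 0, -2], 1]
    - [[0, 0, 0], [0, 0, -2.5], 1]
    - [[0, 0, 0], [0, 0, -3], 1]
    - [[0, 0, 0], [0, 0, -3], 1]

```text
clock: 7.9
position: [501.2, 69.8, 11.5]
ee_rot: [-0.289, 0.309, 0.62, 0.661]
contact_force: [0.0, -0.4, -0.5]
gripper_width: 59.4
```

>>> arm_command:
  increments:
    - [[0, 0, 0], [0, 0, -0.5], 1]
    - [[0, 0, 0], [0, 0, -1], 1]
    - [[0, 0, 0], [0, 0, -1.5], 1]
    - [[0, 0, 0], [0, 0, -2], 1]
    - [[0, 0, 0], [0, 0, -2], 1]

```text
clock: 8.4
position: [501.2, 69.9, 11.4]
ee_rot: [-0.289, 0.308, 0.621, 0.661]
contact_force: [-2.2, -2.1, 11.4]
gripper_width: 59.1
```

Contact at 11 N: the cup is on the bench. I'll open and back off along the tool axis.

>>> arm_command:
  increments:
    - [[0, 0, 0], [0, 0, 0.5], 0.3]
    - [[0, 0, 0], [0, 0, 0.5], 0]
    - [[0, 0, 0], [0, 0, 0.5], 0]
    - [[0, 0, 0], [0, 0, 0.5], 0]
    - [[0, 0, 0], [0, 0, 0.5], 0]

```text
clock: 8.9
position: [501.1, 70.0, 11.7]
ee_rot: [-0.289, 0.308, 0.621, 0.661]
contact_force: [0.1, 0.3, 0.1]
gripper_width: 85.4
```

>>> arm_command:
  increments:
    - [[0, 0, 0], [-1, -13, 15], 0]
    - [[0, 0, 0], [-2, -26, 31], 0]
    - [[0, 0, 0], [-3, -45, 54], 0]
    - [[0, 0, 0], [-4, -65, 77], 0]
    - [[0, 0, 0], [-5, -80, 95], 0]

```text
clock: 9.4
position: [496.3, -12.1, 109.0]
ee_rot: [-0.29, 0.308, 0.62, 0.661]
contact_force: [0.1, 0.1, -0.3]
gripper_width: 85.4
```

```bash
python3 - <<'E'
from h import *
grab('top'); im,_,_,_=load('top')
o=ortho('top',480,190,40,130,3); cv2.imwrite('pics/o2.png',cv2.resize(np.clip(o*1.5,0,255).astype(np.uint8),(600,600)))
pad=O+6*GX-66*GY+[0,0,36]
go(tool(-93.6,0),pad,120)
E
```

```text
TCP [497.7 -14.3 111.4] goal [449.  292.6 132. ] turn [-39.7   2.9  -0.1] 39.8 shift [-48.8 306.9  20.6] q [-0.18  0.43 -0.19 -0.76 -1.17  0.51] F [ 0.2 -0.4  1.8] w 85.2
```

View pics/o2.png

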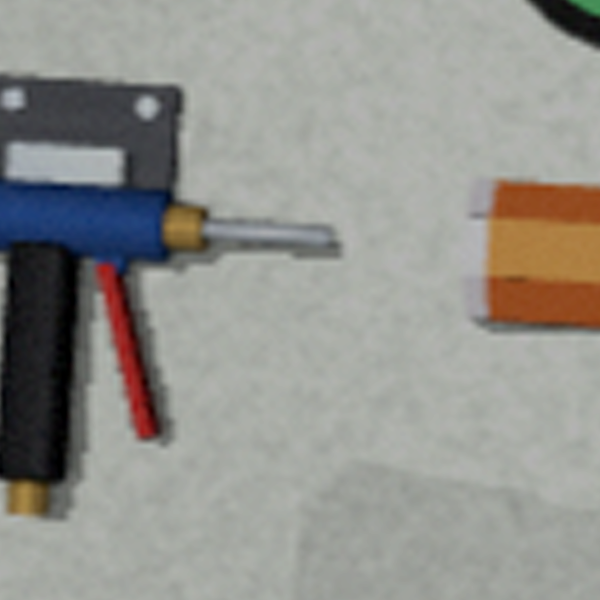

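In the rectified view the cup's mouth is at (472,253) and the nozzle tip at (338,236). That puts it about 58 mm in front, about 4 mm off sideways, and square. The trigger at (108,265)-(148,438) agrees with the gun frame. Next I'll go over the trigger.

>>> arm_command:
  increments:
    - [[-4, 0.3, 0], [-5, 10, 25], 0]
    - [[-8, 0.6, 0], [-10, 45, 45], 0]
    - [[-12, 0.9, 0], [-15, 85, 50], 0]
    - [[-16, 1.2, 0], [-20, 125, 50], 0]
    - [[-20, 1.5, 0], [-25, 165, 50], 0]

```text
clock: 9.95
position: [472.9, 151.6, 163.3]
ee_rot: [-0.396, 0.418, 0.558, 0.597]
contact_force: [0.5, -0.4, -0.5]
gripper_width: 85.0
```

>>> arm_command:
  increments:
    - [[-4, 0.3, 0], [-5, 35, 0], 0]
    - [[-8, 0.6, 0], [-10, 75, 0], 0]
    - [[-12, 0.9, 0], [-15, 110, -10], 0]
    - [[-16, 1.2, 0], [-20, 130, -20], 0]
    - [[-19.7, 1.4, 0], [-24, 142, -30], 0]

```text
clock: 10.45
position: [448.7, 295.2, 134.0]
ee_rot: [-0.487, 0.514, 0.483, 0.515]
contact_force: [-0.6, -0.2, -1.1]
gripper_width: 85.5
```

```bash
python3 - <<'E'
from h import *
grab('wrist'); im,_,_,_=load('wrist'); cv2.imwrite('pics/w4.png',im)
pad=O+6*GX-66*GY+[0,0,36]
go(tool(-93.6,0),pad,0,22)
E
```

```text
TCP [448.2 296.5 131.9] goal [449.  292.6  14. ] turn [ 0.4  0.2 -0.3] 0.5 shift [   0.8   -3.9 -117.9] q [ 0.89  0.33 -0.35  0.01 -0.89 -0.95] F [ 0.4  3.  -0.4] w 85.6
```

View pics/w4.png

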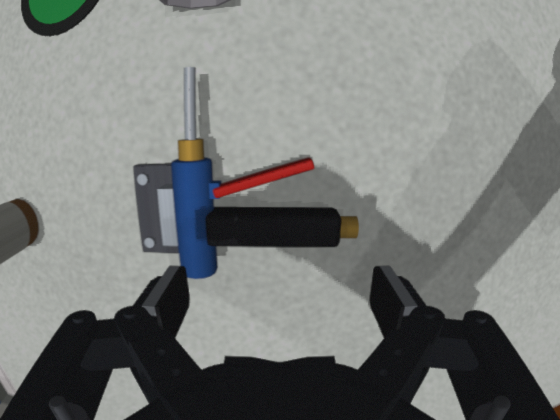

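This shows the jaw lying along the grip. It has to turn 90° so the jaws close along the gun's x. I'll refine the gun points from this close view first: nozzle tip (189,68), grip sides at rows 208 and 246, trigger end (312,163).

```bash
python3 - <<'E'
from h import *
for n,u,v,z in [('tip',190,69,36),('tube0',190,139,38),('barrel back L',182,278,40),('barrel back R',217,274,40),('barrel front L',174,160,40),('barrel front R',211,159,40),('grip front',280,208,44),('grip back',280,246,44),('grip end',340,228,49),('trig end outer',312,158,45),('trig outer u280',280,167,45)]:
    w=pt('wrist',u,v,z=z); print(n,w.round(1),'gun xy',((w-O)@GX).round(1),((w-O)@GY).round(1))
pad=O+6*GX-66*GY+[0,0,36]
go(tool(-3.6,0),pad,60,22)
E
```

```text
tip [508.3 178.8  36. ] gun xy 115.9 0.3
tube0 [511.9 232.   38. ] gun xy 62.6 0.6
barrel back L [534.5 345.5  40. ] gun xy -52.1 16.1
barrel back R [503.3 342.4  40. ] gun xy -47.0 -14.9
barrel front L [525.8 246.5  40. ] gun xy 47.3 13.5
barrel front R [496.7 248.3  40. ] gun xy 47.3 -15.6
grip front [447.9 287.9  44. ] gun xy 10.8 -66.8
grip back [449.7 318.3  44. ] gun xy -19.7 -66.8
grip end [403.9 304.6  49. ] gun xy -3.2 -111.7
trig end outer [422.8 251.8  45. ] gun xy 48.3 -89.6
trig outer u280 [446.1 257.1  45. ] gun xy 41.6 -66.7
TCP [448.2 296.5 131.9] goal [449.  292.6  74. ] turn [ 0.2  0.4 89.7] 89.7 shift [  0.8  -3.9 -57.9] q [ 0.89  0.33 -0.35  0.01 -0.89 -0.95] F [ 0.4  3.  -0.4] w 85.6
```

>>> arm_command:
  increments:
    - [[0, 0, 8.5], [0, 0, 0], 0]
    - [[0, 0, 17], [0, -1, 0], 0]
    - [[0, 0, 25.5], [0, -2, 0], 0]
    - [[0, 0, 34], [1, -2.4, 0], 0]
    - [[0, 0, 42.5], [1, -2.4, 0], 0]

```text
clock: 11.0
position: [449.6, 293.4, 132.6]
ee_rot: [0.642, -0.301, -0.637, -0.302]
contact_force: [0.5, -0.2, -0.2]
gripper_width: 85.1
```

>>> arm_command:
  increments:
    - [[0, 0, 8.5], [0, 0, -5], 0]
    - [[0, 0, 17], [0, 0, -15], 0]
    - [[0, 0, 25.5], [0, 0, -25], 0]
    - [[0, 0, 34], [0, 0, -35], 0]
    - [[0, 0, 42.5], [0, 0, -45], 0]

```text
clock: 11.5
position: [450.0, 292.7, 88.1]
ee_rot: [0.708, -0.046, -0.703, -0.049]
contact_force: [-0.5, 0.0, -0.1]
gripper_width: 85.5
```

```bash
python3 - <<'E'
from h import *
pad=O+4.5*GX-66*GY+[0,0,36]
go(tool(-3.6,0),pad,0,22)
E
```

```text
TCP [450.  292.7  88.1] goal [449.1 294.1  14. ] turn [-0.2  0.5  4.1] 4.1 shift [ -0.9   1.4 -74.1] q [ 0.88  0.38 -0.4   0.01 -0.77  0.55] F [-0.5  0.  -0.1] w 85.5
```

>>> arm_command:
  increments:
    - [[0, 0, 4], [-1, 1.4, -5], 0]
    - [[0, 0, 4], [-1, 1.4, -12], 0]
    - [[0, 0, 4], [-1, 1.4, -20], 0]
    - [[0, 0, 4], [-1, 1.4, -26], 0]
    - [[0, 0, 4], [-1, 1.4, -28], 0]

```text
clock: 12.0
position: [448.7, 293.6, 59.3]
ee_rot: [0.709, -0.022, -0.704, -0.024]
contact_force: [-0.8, -0.0, 0.1]
gripper_width: 85.3
```

```bash
python3 - <<'E'
from h import *
grab('wrist'); im,_,_,_=load('wrist'); cv2.imwrite('pics/w5.png',im)
pad=O+4.5*GX-66*GY+[0,0,36]
go(tool(-3.6,0),pad,0,22)
E
```

```text
TCP [448.7 293.7  59.3] goal [449.1 294.1  14. ] turn [-0.2  0.4  0.2] 0.5 shift [  0.3   0.4 -45.3] q [ 0.88  0.42 -0.43  0.01 -0.71  0.62] F [-0.3 -0.1  0.1] w 85.4
```

View pics/w5.png

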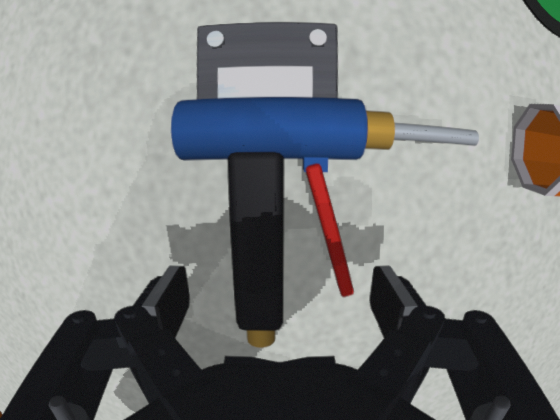

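The fingers straddle the grip (u 232–283) and the trigger (outer edge about u 350), with the pads at u≈185 and 375. Both are clear, so I'll descend and squeeze.

>>> arm_command:
  increments:
    - [[0, 0, 0], [0, 0, -8], 0]
    - [[0, 0, 0], [0, 0, -18], 0]
    - [[0, 0, 0], [0, 0, -30], 0]
    - [[0, 0, 0], [0, 0, -40], 0]
    - [[0, 0, 0], [0, 0, -45], 0]

```text
clock: 12.55
position: [448.2, 293.1, 12.7]
ee_rot: [0.709, -0.023, -0.705, -0.024]
contact_force: [-0.1, -0.6, 0.3]
gripper_width: 85.1
```

>>> arm_command:
  increments:
    - [[0, 0, 0], [0, 0, 0], 0.2]
    - [[0, 0, 0], [0, 0, 0], 0.4]
    - [[0, 0, 0], [0, 0, 0], 0.6]
    - [[0, 0, 0], [0, 0, 0], 1]
    - [[0, 0, 0], [0, 0, 0], 1]

```text
clock: 13.05
position: [448.5, 297.2, 14.1]
ee_rot: [0.71, -0.02, -0.704, -0.026]
contact_force: [-7.5, 10.1, 2.9]
gripper_width: 43.9
```

>>> arm_command:
  increments:
    - [[0, 0, 0], [0, 0, 0], 1]
    - [[0, 0, 0], [0, 0, 0], 1]
    - [[0, 0, 0], [0, 0, 0], 1]
    - [[0, 0, 0], [0, 0, 0], 1]
    - [[0, 0, 0], [0, 0, 0], 1]

```text
clock: 13.55
position: [448.3, 297.3, 14.2]
ee_rot: [0.71, -0.02, -0.704, -0.026]
contact_force: [-2.8, 1.9, -1.9]
gripper_width: 44.0
```

The width is 44 mm, below the 46 mm "squeezed" size, so the trigger is fully in. I'll hold for another second and then release.

>>> arm_command:
  increments:
    - [[0, 0, 0], [0, 0, 0], 1]
    - [[0, 0, 0], [0, 0, 0], 1]
    - [[0, 0, 0], [0, 0, 0], 1]
    - [[0, 0, 0], [0, 0, 0], 1]
    - [[0, 0, 0], [0, 0, 0], 1]

```text
clock: 14.05
position: [448.3, 297.3, 14.1]
ee_rot: [0.71, -0.02, -0.704, -0.026]
contact_force: [-1.2, 2.8, -1.3]
gripper_width: 44.1
```

>>> arm_command:
  increments:
    - [[0, 0, 0], [0, 0, 0], 1]
    - [[0, 0, 0], [0, 0, 0], 1]
    - [[0, 0, 0], [0, 0, 0], 1]
    - [[0, 0, 0], [0, 0, 0], 1]
    - [[0, 0, 0], [0, 0, 0], 1]

```text
clock: 14.55
position: [448.3, 297.3, 14.2]
ee_rot: [0.71, -0.02, -0.704, -0.026]
contact_force: [-0.8, 0.8, -1.8]
gripper_width: 43.9
```

>>> arm_command:
  increments:
    - [[0, 0, 0], [0, -2, 0], 0.5]
    - [[0, 0, 0], [0, -3, 0], 0]
    - [[0, 0, 0], [0, -3, 0], 0]
    - [[0, 0, 0], [0, -3, 0], 0]
    - [[0, 0, 0], [0, -3, 0], 0]

```text
clock: 15.05
position: [449.2, 295.1, 14.8]
ee_rot: [0.71, -0.02, -0.703, -0.027]
contact_force: [0.7, -0.8, 0.2]
gripper_width: 85.6
```

```bash
python3 - <<'E'
from h import *
grab('top'); o=ortho('top',470,170,40,150,2); cv2.imwrite('pics/o3.png',o)
pad=O+4.5*GX-66*GY+[0,0,36]
go(tool(-3.6,0),pad,0,22)
im,_,_,_=load('top')
im,d,p,q=load('top'); hsv=cv2.cvtColor(o,cv2.COLOR_BGR2HSV)
org=(hsv[...,0]>4)&(hsv[...,0]<20)&(hsv[...,1]>140); org[:,:300]=0
v,u=np.nonzero(org); print('cup orange', len(u), 470+150-np.percentile(v,[2,98])/2, 170+150-np.percentile(u,[2,98])/2, cv2.minAreaRect(np.c_[u,v].astype(np.float32)))
E
```

```text
TCP [449.1 295.1  14.8] goal [449.1 294.1  14. ] turn [-0.6  0.6  0.2] 0.8 shift [-0.1 -1.  -0.8] q [ 0.88  0.49 -0.47  0.   -0.59  0.62] F [-0.5 -0.8  0.2] w 85.6
cup orange 19093 [527.5 470. ] [105.5  28.5] ((505.77825927734375, 242.4036865234375), (161.84072875976562, 120.46781921386719), 3.6214849948883057)
```

The trigger is released with the jaws clear of it, and the cup's orange body still lies square (3.6°, the gun's own angle) and centred at about (499,66). I'll rise, turn back and go for the regrasp.

>>> arm_command:
  increments:
    - [[0, 0, 0], [0, -0.5, 15], 0]
    - [[0, 0, 0], [0, -0.5, 35], 0]
    - [[0, 0, 0], [0, 0, 60], 0]
    - [[0, 0, -4], [0, 0, 90], 0]
    - [[0, 0, -12], [0, 0, 130], 0]

```text
clock: 15.6
position: [448.6, 294.8, 145.3]
ee_rot: [0.704, -0.096, -0.697, -0.101]
contact_force: [1.2, 2.0, -0.1]
gripper_width: 85.3
```

>>> arm_command:
  increments:
    - [[0, 0, -8], [8, -25, 10], 0]
    - [[0, 0, -16], [16, -50, 15], 0]
    - [[0, 0, -24], [24, -75, 15], 0]
    - [[0, 0, -32], [32, -100, 15], 0]
    - [[0, 0, -40], [40, -120, 15], 0]

```text
clock: 16.1
position: [489.0, 174.0, 161.0]
ee_rot: [0.628, -0.332, -0.619, -0.336]
contact_force: [0.4, 0.5, -1.1]
gripper_width: 85.1
```

```bash
python3 - <<'E'
from h import *
go(tool(-93.6,30),[500.8,87,30],100,26)
E
```

```text
TCP [489. 174. 161.] goal [503.1 123.9  94.1] turn [-29.2  -7.2 -36.6] 47.3 shift [ 14.1 -50.  -66.9] q [ 0.66  0.27 -0.37  0.01 -0.93 -0.08] F [ 0.4  0.5 -1.1] w 85.1
```

>>> arm_command:
  increments:
    - [[-5, -1.3, -6.5], [3, -10, 0], 0]
    - [[-10, -2.6, -13], [6, -20, -5], 0]
    - [[-15, -3.8, -19.5], [9, -30, -15], 0]
    - [[-20, -5, -26], [12, -40, -25], 0]
    - [[-25, -6.3, -32], [14, -50, -40], 0]

```text
clock: 16.6
position: [504.0, 124.6, 121.9]
ee_rot: [0.602, -0.597, -0.381, -0.369]
contact_force: [1.3, -0.2, -0.7]
gripper_width: 85.8
```

```bash
python3 - <<'E'
from h import *
go(tool(-93.6,30),[500.8,87,30],60,26)
E
```

```text
TCP [504.  124.6 121.9] goal [501.9 104.   59.4] turn [-4.1 -0.4 -4.5] 6.1 shift [ -2.2 -20.6 -62.5] q [ 0.73  0.42 -0.46  0.38 -1.04 -0.97] F [ 1.3 -0.2 -0.7] w 85.8
```

>>> arm_command:
  increments:
    - [[-2, 0, -2], [-1, -2, -5], 0]
    - [[-4, -0.4, -4.5], [-2, -8, -20], 0]
    - [[-4.1, -0.4, -4.5], [-2.2, -13, -36], 0]
    - [[-4.1, -0.4, -4.5], [-2.2, -18, -54], 0]
    - [[-4.1, -0.4, -4.5], [-2.2, -20.6, -62.5], 0]

```text
clock: 17.1
position: [501.5, 103.7, 58.4]
ee_rot: [-0.592, 0.632, 0.342, 0.364]
contact_force: [0.2, 0.0, 0.6]
gripper_width: 84.9
```

```bash
python3 - <<'E'
from h import *
grab('wrist'); im,_,_,_=load('wrist')
go(tool(-93.6,30),[500.8,87,30],0,26)
hsv=cv2.cvtColor(im,cv2.COLOR_BGR2HSV); m=((hsv[...,0]>3)&(hsv[...,0]<22)&(hsv[...,1]>150)).astype(np.uint8)
n,l,s,c=cv2.connectedComponentsWithStats(m); i=1+s[1:,4].argmax(); print(s[i],c[i])
for v in range(s[i][1]+8,s[i][1]+s[i][3],20):
    us=np.nonzero(l[v]==i)[0]
    if len(us): print(v,us.min(),us.max(),(us.min()+us.max())/2)
cv2.imwrite('pics/w6.png',im)
E
```

```text
TCP [501.  103.1  57.8] goal [500.   74.    7.5] turn [ 0.1 -0.2  0.1] 0.2 shift [ -1.1 -29.1 -50.3] q [ 0.71  0.53 -0.53  0.45 -0.95 -1.12] F [-0.4 -0.7 -1.1] w 85.4
[  221   129   109   149 14990] [275.62234823 205.72248165]
137 238 314 276.0
157 226 325 275.5
177 225 326 275.5
197 224 327 275.5
217 223 328 275.5
237 223 328 275.5
257 222 329 275.5
277 327 328 327.5
```

Measured in the close view, the cup's midline is at u 275.5 against 279, so it sits about 2 mm to +x. I've added that to the approach.

>>> arm_command:
  increments:
    - [[0, 0, 0], [1, -6, -10], 0]
    - [[0, 0, 0], [1, -12, -21], 0]
    - [[0, 0, 0], [1, -19, -32], 0]
    - [[0, 0, 0], [1, -25, -43], 0]
    - [[0, 0, 0], [1, -29, -49], 0]

```text
clock: 17.65
position: [502.1, 73.7, 8.4]
ee_rot: [-0.592, 0.633, 0.342, 0.363]
contact_force: [0.1, 0.0, 0.1]
gripper_width: 85.2
```

>>> arm_command:
  increments:
    - [[0, 0, 0], [0, 0, 0], 0.3]
    - [[0, 0, 0], [0, 0, 0], 0.7]
    - [[0, 0, 0], [0, 0, 0], 1]
    - [[0, 0, 0], [0, 0, 0], 1]
    - [[0, 0, 0], [0, 0, 0], 1]

```text
clock: 18.15
position: [502.8, 74.4, 8.9]
ee_rot: [-0.593, 0.632, 0.342, 0.364]
contact_force: [1.1, 1.7, 1.8]
gripper_width: 59.7
```

>>> arm_command:
  increments:
    - [[0, 0, 0], [0, 0, 10], 1]
    - [[0, 0, 0], [0, -2, 30], 1]
    - [[0, 0, 0], [0, -10, 60], 1]
    - [[0, 0, 0], [0, -20, 90], 1]
    - [[0, 0, 0], [0, -30, 120], 1]

```text
clock: 18.65
position: [502.2, 44.0, 130.2]
ee_rot: [-0.592, 0.632, 0.343, 0.364]
contact_force: [0.6, -0.3, -1.3]
gripper_width: 58.8
```

```bash
python3 - <<'E'
from h import *
grab('wrist'); im,d,p,q=load('wrist'); A=R.from_quat(q).as_matrix()
go(tool(-93.6,30),[500.8,57,150],0,26)
hsv=cv2.cvtColor(im,cv2.COLOR_BGR2HSV); m=((hsv[...,0]>3)&(hsv[...,0]<22)&(hsv[...,1]>150)).astype(np.uint8)
n,l,s,c=cv2.connectedComponentsWithStats(m); i=1+s[1:,4].argmax(); print(s[i],c[i])
# outer surface points on the upper flat, in tool coordinates
for v in range(s[i][1],s[i][1]+s[i][3],16):
    if d[v,278]>0: print(v,(A.T@(pt('wrist',278,v)-p)).round(1),pt('wrist',278,v).round(1))
cv2.imwrite('pics/w7.png',im)
E
```

```text
TCP [503.9  43.9 134.7] goal [500.   44.  127.5] turn [-0.1  0.3  0.1] 0.3 shift [-3.9  0.1 -7.2] q [ 0.62  0.39 -0.53  0.46 -1.05 -1.  ] F [1. 0. 2.] w 59.2
[  203   136   154   224 31650] [279.58657188 249.40236967]
136 [-21.1  -0.2 -66.3] [499.5  -2.8 181.6]
152 [-24.6  -0.2 -60.7] [499.9   3.8 181.8]
168 [-26.   -0.2 -55. ] [500.3   9.4 180.2]
184 [-29.4  -0.2 -49.8] [500.6  15.6 180.6]
200 [-32.6  -0.2 -44.8] [501.   21.6 180.8]
216 [-37.2  -0.2 -40.4] [501.4  27.7 182.6]
232 [-39.   -0.2 -35.3] [501.7  33.  181.7]
248 [-41.1  -0.2 -30.4] [502.1  38.3 181. ]
264 [-43.2  -0.2 -25.4] [502.4  43.7 180.3]
280 [-46.8  -0.2 -21.1] [502.8  49.1 181.2]
296 [-48.1  -0.2 -15.7] [503.1  54.5 179.6]
312 [-52.3  -0.2 -12. ] [503.5  59.8 181.4]
328 [-54.3  -0.2  -6.8] [503.8  65.3 180.6]
344 [-56.8  -0.2  -1.8] [504.2  70.8 180.2]
```

```bash
python3 - <<'E'
from h import *
B=(4.5,0,-52.5)
for y,t in ((-93.6,0),(-120,-60)):
    goB(tool(y,t),[573.1,-291.6,93],B); print((tool(y,t)@[.5,0,-.866]).round(2))
E
```

```text
TCP [503.9  43.9 134.7] goal [ 576.4 -239.2   97.5] turn [29.8 -1.7  0.1] 29.8 shift [  72.5 -283.1  -37.2] q [ 0.62  0.39 -0.53  0.46 -1.05 -1.  ] F [1. 0. 2.] w 59.2
[-0.05 -0.86 -0.5 ]
TCP [503.9  43.9 134.7] goal [ 584.3 -272.2  140.7] turn [ 86.7 -26.  -20.5] 92.8 shift [  80.3 -316.1    6. ] q [ 0.62  0.39 -0.53  0.46 -1.05 -1.  ] F [1. 0. 2.] w 59.2
[ 0.  0. -1.]
```

>>> arm_command:
  increments:
    - [[6, -1.8, -1.4], [5, -20, 8], 1]
    - [[12, -3.6, -2.8], [10, -40, 16], 1]
    - [[18, -5.4, -4.2], [16, -62, 24], 1]
    - [[24, -7.1, -5.6], [22, -84, 30], 1]
    - [[29, -8.7, -6.8], [27, -105, 35], 1]

```text
clock: 19.2
position: [530.4, -61.8, 170.7]
ee_rot: [-0.467, 0.528, 0.421, 0.571]
contact_force: [0.3, -0.5, -1.6]
gripper_width: 59.6
```

>>> arm_command:
  increments:
    - [[6, -1.8, -1.4], [5, -20, 4], 1]
    - [[12, -3.6, -2.8], [10, -40, 8], 1]
    - [[18, -5.4, -4.2], [16, -62, 10], 1]
    - [[24, -7.1, -5.6], [22, -84, 10], 1]
    - [[29, -8.7, -6.8], [27, -105, 10], 1]

```text
clock: 19.7
position: [557.5, -167.6, 181.6]
ee_rot: [-0.307, 0.386, 0.47, 0.732]
contact_force: [0.5, -0.2, -0.9]
gripper_width: 59.4
```

>>> arm_command:
  increments:
    - [[6, -1.8, -1.4], [5, -20, 0], 1]
    - [[12, -3.6, -2.8], [10, -40, -5], 1]
    - [[18, -5.4, -4.2], [16, -62, -15], 1]
    - [[24, -7.1, -5.6], [22, -84, -25], 1]
    - [[28.7, -8.6, -6.8], [27, -105, -35], 1]

```text
clock: 20.2
position: [584.2, -274.0, 146.0]
ee_rot: [-0.125, 0.218, 0.482, 0.839]
contact_force: [0.2, 0.2, -2.4]
gripper_width: 59.2
```

```bash
python3 - <<'E'
from h import *
goB(tool(-120,-60),[573.1,-291.6,40],(4.5,0,-52.5))
grab('wrist'); im,d,p,q=load('wrist'); A=R.from_quat(q).as_matrix()
hsv=cv2.cvtColor(im,cv2.COLOR_BGR2HSV); m=((hsv[...,0]>3)&(hsv[...,0]<22)&(hsv[...,1]>150)).astype(np.uint8)
n,l,s,c=cv2.connectedComponentsWithStats(m); i=1+s[1:,4].argmax(); print(s[i],c[i])
for v in range(s[i][1],s[i][1]+s[i][3],24):
    if d[v,279]>0: print(v,(A.T@(pt('wrist',279,v)-p)).round(1),pt('wrist',279,v).round(1))
E
```

```text
TCP [ 584.2 -274.   146. ] goal [ 584.3 -272.2   87.7] turn [-0.8  0.4  0.2] 0.9 shift [  0.1   1.8 -58.3] q [-0.71  0.67  0.21 -1.04 -1.5   0.49] F [ 0.2  0.2 -2.4] w 59.2
[  203   134   154   226 31732] [279.47734148 248.94384218]
134 [-20.2  -0.  -67.6] [ 558.7 -317.7   96.8]
158 [-25.   -0.  -59.1] [ 558.7 -317.7  106.6]
182 [-29.6  -0.  -51.1] [ 558.6 -317.9  115.8]
206 [-33.5   0.  -43.4] [ 558.8 -317.5  124.4]
230 [-38.8   0.  -36.4] [ 558.2 -318.6  133.1]
254 [-42.7   0.  -29.2] [ 558.2 -318.5  141.3]
278 [-46.6   0.  -22.2] [ 558.2 -318.5  149.3]
302 [-50.7   0.  -15.3] [ 558.1 -318.7  157.4]
326 [-55.2   0.   -8.6] [ 557.8 -319.3  165.4]
350 [-59.3   0.   -1.5] [ 557.7 -319.4  173.6]
```

The cup hangs mouth-up within about 1°, its axis at (573,-292) and its base at z≈96. I'll lower it.

>>> arm_command:
  increments:
    - [[-0.4, 0.2, 0], [0, 0, -15], 1]
    - [[-0.8, 0.4, 0.2], [0, 1, -35], 1]
    - [[-0.8, 0.4, 0.2], [0, 1.5, -55], 1]
    - [[-0.8, 0.4, 0.2], [0, 1.5, -72], 1]
    - [[-0.8, 0.4, 0.2], [0, 1.5, -82], 1]

```text
clock: 20.75
position: [582.5, -274.6, 55.8]
ee_rot: [-0.124, 0.227, 0.482, 0.837]
contact_force: [-0.6, 0.2, -1.6]
gripper_width: 59.2
```

>>> arm_command:
  increments:
    - [[0, 0, 0], [0, 0, -2], 1]
    - [[0, 0, 0], [0, 0, -4], 1]
    - [[0, 0, 0], [0, 0, -6], 1]
    - [[0, 0, 0], [0, 0, -8], 1]
    - [[0, 0, 0], [0, 0, -9], 1]

```text
clock: 21.25
position: [582.6, -274.5, 51.1]
ee_rot: [-0.126, 0.224, 0.483, 0.837]
contact_force: [-4.6, 0.5, 11.9]
gripper_width: 59.4
```

```bash
python3 - <<'E'
from h import *
goB(tool(-120,-60),[573.1,-291.6,3],(4.5,0,-52.5))
E
```

```text
TCP [ 582.6 -274.5   51.1] goal [ 584.3 -272.2   50.7] turn [-0.4 -0.2  0.1] 0.4 shift [ 1.6  2.2 -0.4] q [-0.71  0.8   0.18 -1.04 -1.42  0.62] F [-4.6  0.5 11.9] w 59.4
```

Contact at 12 N at the expected height. I'll open and back off.

>>> arm_command:
  increments:
    - [[0, 0, 0], [0, 0, 0.5], 0.3]
    - [[0, 0, 0], [0, 0, 0.5], 0]
    - [[0, 0, 0], [0, 0, 0.5], 0]
    - [[0, 0, 0], [0, 0, 0.5], 0]
    - [[0, 0, 0], [0, 0, 0.5], 0]

```text
clock: 21.75
position: [582.6, -274.4, 51.4]
ee_rot: [-0.125, 0.224, 0.483, 0.837]
contact_force: [-0.2, 0.0, -1.3]
gripper_width: 85.8
```

>>> arm_command:
  increments:
    - [[0, 0, 0], [-6, -11, 7], 0]
    - [[0, 0, 0], [-15, -26, 18], 0]
    - [[0, 0, 0], [-26, -45, 30], 0]
    - [[0, 0, 0], [-39, -67, 45], 0]
    - [[0, 0, 0], [-52, -90, 60], 0]

```text
clock: 22.25
position: [529.2, -366.6, 112.9]
ee_rot: [-0.126, 0.224, 0.483, 0.837]
contact_force: [1.1, 0.0, -1.0]
gripper_width: 85.5
```

>>> arm_command:
  increments:
    - [[0, 0, 0], [-5, -10, 15], 0]
    - [[0, 0, 0], [-10, -20, 30], 0]
    - [[0, 0, 0], [-15, -25, 50], 0]
    - [[0, 0, 0], [-15, -25, 60], 0]
    - [[0, 0, 0], [-15, -25, 60], 0]

```text
clock: 22.75
position: [514.8, -391.9, 175.5]
ee_rot: [-0.128, 0.224, 0.482, 0.837]
contact_force: [0.3, -0.7, -0.1]
gripper_width: 85.2
```

```bash
python3 - <<'E'
from h import *
st=readout.read_state(); print(st['contact_force'].round(1),st['gripper_width'])
im,d=grab('scene'); cv2.imwrite('pics/s3.png',cv2.resize(im,(800,600))); grab('top')
o=ortho('top',500,0,3,380,1); 
a=load('scene')[0]; cv2.imwrite('pics/f.png',np.hstack([cv2.resize(a[120:400,:420],(450,300)),cv2.resize(o,(300,300))]) if 0 else np.vstack([cv2.resize(a,(400,300)),cv2.resize(o,(400,300))]) if 0 else np.hstack([cv2.resize(a[100:380],(400,200+200)),cv2.resize(ortho('top',573,-292,93,80,3),(400,400))]))
hs=cv2.cvtColor(ortho('top',573,-292,93,80,3),cv2.COLOR_BGR2HSV)
m=(hs[...,0]>4)&(hs[...,0]<22)&(hs[...,1]>120); v,u=np.nonzero(m); print('orange',len(u),(573+80-np.percentile(v,[1,99])/3).round(1),(-292+80-np.percentile(u,[1,99])/3).round(1))
w=(hs[...,1]<40)&(hs[...,2]>110)&(np.hypot(*(np.mgrid[:480,:480]-240))<140); v,u=np.nonzero(w); print('white',len(u), 653-v.mean()/3 if len(v) else 0,-212-u.mean()/3 if len(u) else 0)
E
```

```text
[ 0.3 -0.7 -0.1] 85.21013466351253
orange 20042 [593.7 531.3] [-245. -316.]
white 12573 587.6622126779607 -318.9144993239481
```

View pics/f.png

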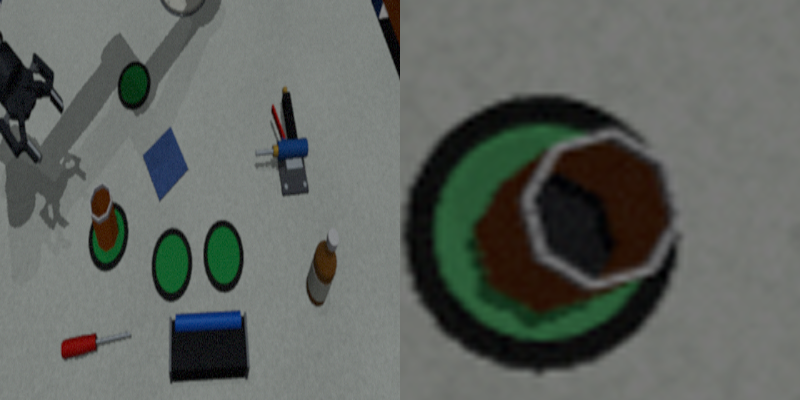

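The last picture shows the cup mouth-up, its rim centre at (600,210), which is world (569,-292), about 4 mm from the mat centre. The gun, bottle, cartridge and screwdriver look as before. I'll check the trigger numerically and hand in.

```bash
python3 - <<'E'
from h import *
im,_,_,_=load('top'); hsv=cv2.cvtColor(im,cv2.COLOR_BGR2HSV)
red=(((hsv[...,0]<8)|(hsv[...,0]>172))&(hsv[...,1]>120)).astype(np.uint8)
n,l,s,c=cv2.connectedComponentsWithStats(red)
for i in range(1,n):
    if s[i,4]>20: print(c[i].round(1),s[i,4],cv2.minAreaRect(np.argwhere(l==i)[:,::-1].astype(np.float32))[2])
arm.job_done()
E
```

```text
[414.3 130. ] 311 90.0
[168.2 238.7] 115 77.47119140625
the job is handed in; nothing more can be done
```

I finished the whole job and handed it in at about 23 s of the 70 s. Handing in gives no verdict, so everything below comes from my own checks.

- **Laying the cup down:** I laid the cup on its side in front of the nozzle and let go. Its mouth was about 58 mm from the tip, about 4 mm off sideways, and at the gun's own angle.
- **Trigger:** I squeezed the trigger until the jaws measured 44 mm, below the 46 mm for fully squeezed. I held it about 1.5 s and let it spring back. The last top view puts it at its starting position and angle.
- **Final placing:** I picked the cup up again near the rim and stood it mouth-up on the far-right green mat. The rim centre is about 4 mm from the mat centre, against the 30 mm allowed. The jaws are open and clear, and the contact force reads about zero.
- **Bystanders:** The screwdriver measures where it was at the start. The bottle and cartridge look unmoved in the last picture, but I did not measure them.

**Disagreements:**
- The close view put the gun about 2 mm off the top-view estimate, and the tool was pushed about 4 mm during the squeeze. Neither affected the result.
- My automatic colour check of the cup's final spot was unreliable because it mixed in the cup wall and the bench. I read the final position off the picture instead.

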